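Set the spindle timer by its clicks and start the spindle

ROBOT

A 6-joint arm with a two-finger parallel gripper is mounted at the origin on the work surface. World frame = base frame: x ahead of the robot, y to its left, z up, the work surface at z = 0. Lengths are in mm, angles in rad, forces in N, time in s.
With the tool pointing down it reaches from about 350 to 975 mm from the base axis. Payload 7.1 kg.
Tool frame: the origin (TCP) lies at the very end of the fingers, on their centre line; the grasp point (between the pads) lies 19 mm behind it; z points along the fingers, y is the line along which they close (so a half turn about z gives the same grasp; the last joint's range is limited). The gripper opens to 88 mm and grips with 3 to 60 N. Pads are 20 mm wide; open, the fingers measure 115 mm over their backs; the gripper's body (75 mm by 178 mm) begins 61 mm behind the grasp point.
Start: joints at [1.295, 0.423, 1.63, -0, 1.089, -0.019], TCP at [158.71, 604.496, 222.675] pointing down, gripper open.
Joint ranges: [-3, 3], [-0.9, 2.11], [0.09, 2.58], [-1.31, 4.45], [0.11, 2.69], [-2.54, 2.54]. Speed limits (rad/s): [2.39, 2.39, 3.01, 3.14, 3.14, 3.14].

INTERFACE

Orientations are given as a rotation vector (axis times angle).
In Python, from workcell import get_obs, get_image, job, models gives the robot as it stands.
- The arm moves only by the tool jog_arm, never from a script. Its argument "increments" is one flat list of numbers, 7 for each row, row after row: the turn, a rotation vector about the tool's x, y, z in degrees, then the shift along the tool's x, y, z in mm, then the opening in per cent of the stroke, from 0 (shut) to 100 (fully open). A call has 1 to 12 rows; each row shifts and turns the commanded pose from where the row before left it, along the tool's axes as they then stand; what a row does not reach is not made up. A row lasts 1/8 s, in which the tool goes at most 62.5 mm and 10.7 degrees, less where a joint would pass 70% of its speed; a pose out of reach is approached as far as the arm can. A call is refused whole if a number of a shift passes 62.5 or a number of a turn 10.7, either way. A call with a gripper value outside its range is refused whole. The fingers move at their own pace and stop on an object; the grip force is fixed at half the most. Time passes only in rows, so rows that do not move let the fingers close. It gives the time, the measured TCP pose, the force, the opening and the grip force at its end, in the units of the state.
- get_obs(): the state, without advancing time (a new reading comes with each control period).
- get_image(name): name is "side" or "top"; returns a dict with "pixels" (420x560x3 uint8, blue, green, red), "depth" (420x560 float32, mm along the optical axis (not along the pixel's ray), 0 where there is no reading), "fx", "fy", "cx", "cy" (pixels), "k1" (the pictures are not rectified: a ray, as slopes to the right and down, at radius r is drawn at 1 + k1 r^2 times it, then the intrinsics apply), "cam_to_world" (4x4, takes a point from camera to world coordinates). Camera axes: x right, y up, looking along -z (the intrinsics and any distortion apply to the point x, -y, -z); pixel columns grow to the right and rows downward; lengths in mm; the calibration is good to about 2 mm. A picture is of the moment at which its call begins.
- job.close_job(): hands the job in; it is judged then, once.
Trained networks look in the newest picture that a camera, given by its name, has taken for a name from the list of things; names that differ only in an ending like _2 or _b are one class to them, and where a whole thing is asked for, a point or a joint stands for the part that bears it (a point fixed in the world has none). Each returns a list of dicts, best first, with "p" (0 to 1); they miss things now and then, are a little off and sometimes report something else, mostly with a low value. They report only what shows in the picture. A call takes as long as a camera call. They do not tell look-alikes from the thing itself.
- models.look_for(target, camera): "centre" ([x, y, z] in mm, in world coordinates, good to about 4 mm: the middle of the surface that is visible of it).
- models.regions_of(target, camera): "region" (420x560 bool, what is visible of it).
The state is a dict: "t": time; "qpos": joint angles; "qvel": joint speeds; "joint_torque": joint torques, N m; "ee_pos": TCP position; "orientation": TCP orientation; "ft_force": force on the tool from outside, world axes, zero at the start; "moment": the same for the moment, N m; "width": finger opening in mm; "grasp_force": force on a finger pad.
Only numpy, scipy, OpenCV 4.12 (cv2) and the standard library are available. Lean on these libraries where they do the work, as an engineer would, in place of code of your own. Each camera call takes 0.05 s, during which the arm holds its last target. There are 200 camera calls.

TASK

Set the spindle timer to five, that is five clicks clockwise from its zero mark, turning it only by its push-to-engage knob: press the knob down just firmly enough that it carries the dial round, without forcing it, count the clicks, and let go of it. Then push the red start button fully in once the dial is set and leave it to spring back; leave the glass blanks, the chuck and the spherometer where they are.

Things in the scene. Friction and masses are not known exactly. Their poses are not given: they have to be found in the camera images.
- dial (a joint): Angle of the timer's dial plate (rad): 0 at the zero mark, growing clockwise seen from above, stops at 0 and 3.49. One click is 0.349 rad (20 degrees), so five clicks is 1.745. It rests only in click notches and snaps to the nearest one when the knob is let go. It starts in one of notches 0 to 3. Leaving a notch takes about 0.08 N m.
- timer: The timer: a fixed grey box 150 x 150 x 70 mm high with a round dial plate and a black knob on top. Origin at the centre of its underside, on the dial's axis. Turned up to 0.5 rad; stands on either side. Ticks on the box outside the plate mark clicks 0 to 10; 0, 5 and 10 are long. Tick 5 points along the box's +x, tick 0 lies 100 degrees counter-clockwise of it.
- plate: The aluminium dial plate, 100 mm across, its top 74 mm above the bench, turned by joint dial; it includes the clutch hidden below it in the box. A black pointer line on it runs from 26 to 48 mm radius and points at the tick of the present click. Origin on the dial's axis at bench height. Keep the gripper off the plate (at most 3 N).
- knob: The knob: an upright black bar 46 mm long (its x), 16 mm wide (its y), from 97 to 133 mm above the bench at rest, on a 15 mm stem on the dial's axis. Origin on the axis, at bench height when at rest. Unpressed it spins freely either way without turning the dial, so it can be wound back for another stroke. Let go, it springs up.
- knob_grip (a point): Grip point of the knob: on the dial's axis, 121 mm above the bench at rest, 12 mm below the bar's top and 47 mm above the dial plate; x along the bar, pinch across y. The bar's heading at the start is random.
- press (a joint): How far the knob is pushed down (m), 0 to 0.0205. Return spring: 2 N at the top plus 0.15 N per mm. Somewhere 2 to 16 mm down, different each time and unseen, it meets a friction clutch; from there the push rises 8 N per mm. With under 5 to 7 N on the clutch (beyond the return spring) it slips, 9 to 12 N carries the dial through the clicks, over 14 N is forcing it and fails.
- start (a joint): Travel of the red start button (m): 0 out, 0.006 fully in; spring, 1.5 N at first touch, 5 N fully in.
- start_top (a point): Centre of the top face of the red push button, 36 mm across, 22 mm above the bench when out, in a fixed black round housing 52 mm across and 12 mm high. It is pushed straight down.
- blank1_mid (a point): Centre of a round crown glass blank 70 mm across, 14 mm thick, lying flat on the bench (7 mm above it). To be left alone.
- blank2_mid (a point): Centre of the other, like glass blank. To be left alone.
- chuck_mid (a point): Centre (20 mm up) of the grey ceramic blocking chuck, a stepped round 60 mm across, 40 mm tall. To be left alone.
- spherometer_mid (a point): Centre (29 mm up) of the stubby steel spherometer on three legs, 48 mm across, 58 mm tall, standing between timer and button. To be left alone.
Things that resemble listed ones, but are neither listed nor needed, are in the scene too. Several things have the shape of the timer; the one meant has the colours described above.

How it is judged:
By the outcome, as a careful person would: the job done as asked, in the order asked, and still so for the second after the job is handed in, with the robot touching nothing.
It also fails if it takes over 67 s, if anything falls off the work surface, if the arm or the gripper's body presses on something with over 40 N, if the wrist force passes 120 N, or if a joint passes its speed limit or range.

## Working session

There is one attempt and no reset: what is moved stays moved. The work goes in short steps, Python scripts to look and compute and a tool call to move; the robot and the scene stay as the last step left them, time stands still between calls to the robot, and variables do not carry over. Pictures are saved under pics/ and viewed, at most 10 in all, crops included, and the job is handed in when it is done.

Besides the shell and the picture viewer there is one more tool, called after "Request:" by a JSON object that holds its "fn" and its "kwargs". jog_arm: Moves the arm, as the interface text tells. Its arguments: {"type":"object","properties":{"increments":{"type":"array"}},"required":["increments"]}

```bash
mkdir -p pics
cat > h.py <<'E'
import numpy as np, cv2
from workcell import get_obs, get_image, job, models
def px2w(im,u,v,z=None):
    """pixel -> world; by depth, or on plane z"""
    K=np.array([[im['fx'],0,im['cx']],[0,im['fy'],im['cy']],[0,0,1.]])
    p=cv2.undistortPoints(np.array([[[u,v]]],float),K,np.array([im['k1'],0,0,0,0.]))[0,0] if False else None
    d=np.array([(u-im['cx'])/im['fx'],(v-im['cy'])/im['fy']]); s=d.copy()
    for _ in range(20): s=d/(1+im['k1']*(s@s))
    M=np.array(im['cam_to_world']); r=np.array([s[0],-s[1],-1.])
    if z is None: return (M@np.r_[r*im['depth'][int(round(v)),int(round(u))],1])[:3]
    w=M[:3,:3]@r; o=M[:3,3]; return o+w*(z-o[2])/w[2]
def w2px(im,p):
    c=np.linalg.inv(np.array(im['cam_to_world']))@np.r_[p,1]; s=np.array([c[0],-c[1]])/-c[2]
    s=s*(1+im['k1']*(s@s)); return s*[im['fx'],im['fy']]+[im['cx'],im['cy']]
E
python3 - <<'E'
from h import *
for c in('top','side'):
    im=get_image(c); cv2.imwrite(f'pics/{c}0.png',im['pixels']); M=np.array(im['cam_to_world']);print(c,M[:3,3],im['fx'],im['k1'])
    for n in('timer','knob','start_top','plate','spherometer_mid','chuck_mid','blank1_mid'):
        print(n,[(np.round(d['centre']).tolist(),round(d['p'],2)) for d in models.look_for(n,c)][:4])
print(get_obs())
E
```

```text
top [ 369.73128744  115.83368277 1060.14377246] 431.0344391919628 -0.047682780614234324
timer [([297.0, 188.0, 71.0], 0.98), ([296.0, 462.0, 69.0], 0.84), ([507.0, 188.0, 66.0], 0.69), ([585.0, 393.0, 69.0], 0.58)]
knob [([299.0, 186.0, 138.0], 0.75), ([296.0, 468.0, 131.0], 0.73), ([598.0, 400.0, 129.0], 0.71), ([516.0, 189.0, 131.0], 0.55)]
start_top [([491.0, -247.0, 16.0], 0.58)]
plate [([592.0, 397.0, 70.0], 0.98), ([368.0, -85.0, 70.0], 0.81), ([509.0, 186.0, 73.0], 0.72), ([298.0, 189.0, 71.0], 0.63)]
spherometer_mid [([538.0, 14.0, 26.0], 0.75)]
chuck_mid [([746.0, 250.0, 14.0], 0.84)]
blank1_mid [([750.0, -93.0, 14.0], 0.77)]
side [ 377.43244415 -999.52767268 1060.53747364] 519.0731420775619 -0.009034888456181452
timer [([512.0, 144.0, 71.0], 0.94), ([368.0, -128.0, 72.0], 0.87), ([302.0, 433.0, 72.0], 0.76), ([296.0, 154.0, 71.0], 0.63)]
knob [([297.0, 467.0, 114.0], 0.75), ([298.0, 184.0, 115.0], 0.66), ([369.0, -95.0, 121.0], 0.59), ([595.0, 395.0, 120.0], 0.55)]
start_top [([510.0, 181.0, 121.0], 0.63), ([485.0, -254.0, 22.0], 0.54)]
plate [([366.0, -104.0, 76.0], 0.96),
[... 225 characters left out ...]
.0, -102.0, 17.0], 0.86)]
{'t': 0.8, 'qpos': array([ 1.29501694e+00,  4.23064425e-01,  1.62994095e+00,  1.07398214e-05,
        1.08863126e+00, -1.89785820e-02]), 'qvel': array([ 0.00056605,  0.00125715,  0.00031116, -0.0014301 , -0.00070915,
       -0.00083134]), 'joint_torque': array([-5.72362951e-04, -5.44496369e+01, -2.74040937e+01,  6.43875240e-02,
        1.65679964e-02,  5.65278197e-05]), 'ee_pos': array([158.68866917, 604.46981156, 222.68117168]), 'orientation': array([-4.02279995e-01, -3.11571428e+00,  6.61373648e-05]), 'ft_force': array([ 0.33291753, -0.14136251, -0.76687762]), 'moment': array([-0.04277451, -0.01379856, -0.01402388]), 'grasp_force': 0.0, 'width': 87.70820198410311}
```

View pics/top0.png

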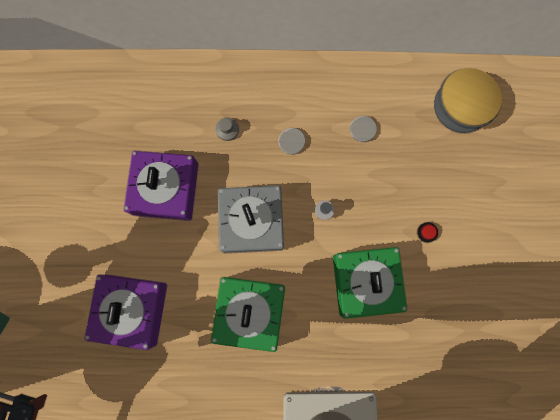

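View pics/side0.png

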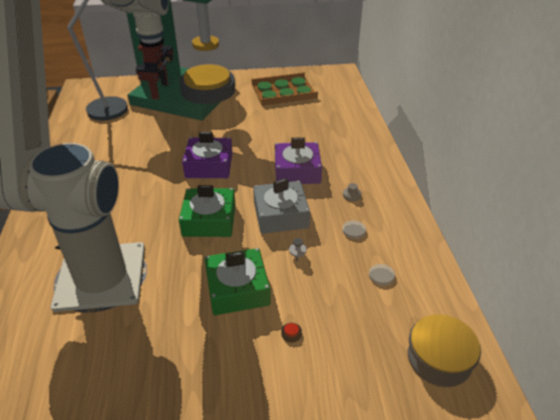

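The top picture shows the grey timer at about (250,218), the spherometer at (325,210) and the red button at (428,232). In the side picture the grey timer is at (282,203) and the button at (291,331). Next I'll rectify the timer's top.

```bash
cat >> h.py <<'E'
def ortho(im,cx,cy,z,half=80,s=3.):
    """top-down view of plane z: right = -y, up = +x"""
    n=int(2*half*s); mx=np.zeros((n,n),np.float32); my=mx.copy()
    jj,ii=np.meshgrid(np.arange(n),np.arange(n))
    P=np.stack([cx+half-ii/s,cy+half-jj/s,np.full((n,n),z),np.ones((n,n))],-1)
    c=P@np.linalg.inv(np.array(im['cam_to_world'])).T; a=c[...,0]/-c[...,2]; b=c[...,1]/c[...,2]
    f=1+im['k1']*(a*a+b*b)
    return cv2.remap(im['pixels'],(a*f*im['fx']+im['cx']).astype(np.float32),(b*f*im['fy']+im['cy']).astype(np.float32),cv2.INTER_CUBIC)
E
python3 - <<'E'
from h import *
t=get_image('top'); s=get_image('side')
def mask(im,z,cond):
    M=np.array(im['cam_to_world']); 
    v,u=np.mgrid[0:420,0:560]; d=im['depth']
    a=(u-im['cx'])/im['fx'];b=(v-im['cy'])/im['fy'];x,y=a.copy(),b.copy()
    for _ in range(15):
        f=1+im['k1']*(x*x+y*y);x,y=a/f,b/f
    P=np.stack([x*d,-y*d,-d,np.ones_like(d)],-1)@M.T
    return P[...,:3]
for n,im in(('top',t),('side',s)):
    P=mask(im,0,0); g=im['pixels'].max(2)
    near=np.hypot(P[...,0]-508,P[...,1]-188)<110
    box=near&(abs(P[...,2]-70)<8)
    r=cv2.minAreaRect(np.float32(P[box][:,:2])); print(n,'box',r)
    k=near&(abs(P[...,2]-133)<6)
    print('knob top',k.sum(),cv2.minAreaRect(np.float32(P[k][:,:2])),P[k].mean(0))
    # plate bright fit
    hsv=cv2.cvtColor(im['pixels'],cv2.COLOR_BGR2HSV)
    red=(hsv[...,1]>150)&((hsv[...,0]<8)|(hsv[...,0]>172))&(np.hypot(P[...,0]-491,P[...,1]+248)<60)
    v,u=np.nonzero(red); print('red',len(u),px2w(im,u.mean(),v.mean(),22))
    for m in('start_top','spherometer_mid','knob'):
        for q in models.regions_of(m,n):
            v,u=np.nonzero(q['region']);print(m,q['p'],len(u),P[v,u].mean(0).round())
a=ortho(t,508,188,74,65); b=ortho(t,508,188,133,65)
cv2.imwrite('pics/o0.png',np.hstack([a,b]))
E
```

```text
top box ((512.3992309570312, 189.09274291992188), (150.3917999267578, 150.11672973632812), 2.925920009613037)
knob top 150 ((512.4578857421875, 188.8330535888672), (46.05043411254883, 15.804449081420898), 21.486797332763672) [511.97647909 188.656848   131.84388144]
red 200 [ 486.1396993  -244.79633621   22.        ]
start_top 0.72 192 [ 483. -241.   30.]
spherometer_mid 0.76 264 [534.  14.  51.]
knob 0.8 242 [592. 402. 122.]
knob 0.76 180 [296. 190. 135.]
knob 0.66 225 [365. -86. 132.]
knob 0.57 178 [510. 188. 132.]
knob 0.57 176 [ 484. -240.   32.]
knob 0.54 310 [299. 470. 124.]
side box ((516.5404052734375, 184.71287536621094), (150.60800170898438, 155.65013122558594), 3.120539903640747)
knob top 78 ((515.7733764648438, 185.12400817871094), (47.865943908691406, 20.166223526000977), 26.864660263061523) [515.75610644 183.25429669 133.12367866]
red 151 [ 488.87473735 -250.97069922   22.        ]
start_top 0.61 169 [ 489. -257.   28.]
spherometer_mid 0.75 242 [541.   4.  38.]
spherometer_mid 0.28 254 [752. 243.  22.]
knob 0.74 178 [598. 402. 116.]
knob 0.7 207 [516. 181. 117.]
knob 0.7 186 [303. 468. 114.]
knob 0.59 256 [369. -98. 117.]
knob 0.47 235 [298. 189. 116.]
```

View pics/o0.png

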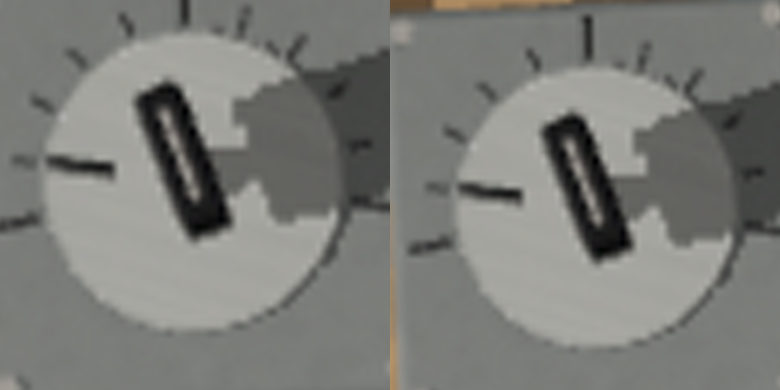

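The rectified view shows the grey timer with tick 0 at (15,225), tick 1 at (22,160) and tick 5 at (185,10). The pointer runs from (50,162) to (113,170), so it is at click 1 and needs four more clicks (80° clockwise). The bar heads about 21.5° from +x. I take the axis as roughly (514,187), averaged over both cameras.

Request:
{"fn": "jog_arm", "kwargs": {"increments": [0, 0, 0, -40.9, -28.5, 0, 100, 0, 0, 0, -40.9, -28.5, 0, 100, 0, 0, 0, -40.9, -28.5, 0, 100, 0, 0, 0, -40.9, -28.5, 0, 100, 0, 0, 0, -40.9, -28.5, 0, 100, 0, 0, 0, -40.9, -28.5, 0, 100, 0, 0, 0, -40.9, -28.5, 0, 100, 0, 0, 0, -40.9, -28.5, 0, 100, 0, 0, 0, -40.9, -28.5, 0, 100, 0, 0, 0, -40.9, -28.5, 0, 100, 0, 0, 0, -40.9, -28.5, 0, 100]}}

```text
t: 2.58
ee_pos: [515.3, 185.6, 222.9]
orientation: [0.402, 3.115, 0.0]
ft_force: [0.9, 0.7, -0.0]
width: 88.0
grasp_force: 0.0
```

Request:
{"fn": "jog_arm", "kwargs": {"increments": [0, 0, -9.05, 0, 0, 10, 60, 0, 0, -9.05, 0, 0, 10, 60, 0, 0, -9.05, 0, 0, 10, 60, 0, 0, -9.05, 0, 0, 10, 60, 0, 0, 0, 0, 0, 0, 60, 0, 0, 0, 0, 0, 0, 60]}}

```text
t: 3.32
ee_pos: [514.5, 187.1, 183.0]
orientation: [-0.581, 3.087, 0.0]
ft_force: [0.0, -0.1, 0.0]
width: 52.5
grasp_force: 0.0
```

```bash
cat > look.py <<'E'
from h import *
from scipy.spatial.transform import Rotation as R
import sys
o=get_obs();A=R.from_rotvec(o['orientation']).as_matrix()
print('t',o['t'],'tcp',o['ee_pos'].round(2),'xhead',np.degrees(np.arctan2(A[1,0],A[0,0])),'z',A[:,2].round(4),'F',o['ft_force'].round(2),'M',o['moment'].round(3),'w',o['width'],o['grasp_force'],'q',o['qpos'].round(2))
if len(sys.argv)>1:
    a=get_image('top');b=get_image('side')
    f=lambda i:cv2.resize(i,(390,390))
    crop=b['pixels'][130:260,220:350]
    cv2.imwrite(f'pics/{sys.argv[1]}.png',np.hstack([f(ortho(a,512,189,74,80)),f(crop)]))
    print('tcp px top',w2px(a,o['ee_pos']),'side',w2px(b,o['ee_pos']))
E
python3 look.py v1
```

```text
t 3.325 tcp [514.49 187.13 183.05] xhead -158.68636020165397 z [ 5.e-04  2.e-04 -1.e+00] F [ 0.01 -0.09  0.05] M [0.047 0.032 0.034] w 52.54493788729958 0.0 q [ 0.33  0.36  1.83  0.    0.95 -1.62]
tcp px top [246.7684631  208.74175069] side [279.59855134 167.16818079]
```

View pics/v1.png

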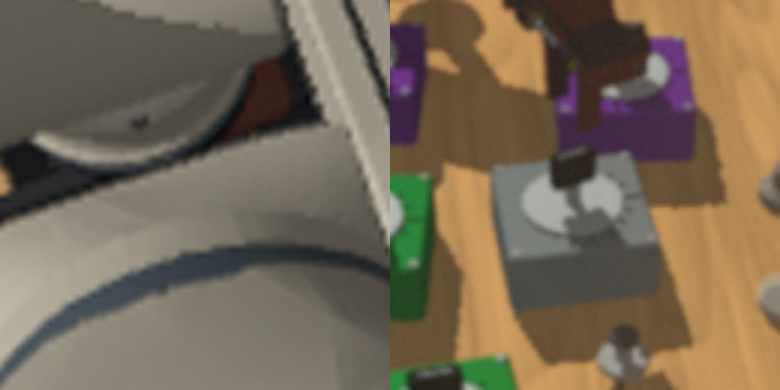

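The side view (right half) shows the fingertips straddling the knob's column at about (575,110), above the knob at (572,165), which agrees with the projection. I'll go down and close partway.

Request:
{"fn": "jog_arm", "kwargs": {"increments": [0, 0, 0, 0, 0, 20, 50, 0, 0, 0, 0, 0, 20, 50, 0, 0, 0, 0, 0, 20, 40, 0, 0, 0, 0, 0, 19, 35, 0, 0, 0, 0, 0, 0, 26, 0, 0, 0, 0, 0, 0, 26]}}

```text
t: 4.18
ee_pos: [514.8, 187.2, 104.4]
orientation: [-0.585, 3.086, 0.0]
ft_force: [-0.1, 1.4, 0.1]
width: 23.1
grasp_force: 0.0
```

```bash
python3 look.py
```

```text
t 4.175 tcp [514.78 187.22 104.45] xhead -158.54046357141337 z [ 1.e-03  3.e-04 -1.e+00] F [-0.05  1.37  0.1 ] M [0.023 0.074 0.021] w 23.08221149302342 0.0 q [ 0.33  0.48  1.88 -0.    0.78 -1.62]
```

Request:
{"fn": "jog_arm", "kwargs": {"increments": [0, 0, 0, 0, 0, 0, 21, 0, 0, 0, 0, 0, 0, 21]}}

```text
t: 4.42
ee_pos: [514.6, 187.2, 104.4]
orientation: [-0.585, 3.085, 0.0]
ft_force: [-0.9, 1.1, 0.1]
width: 18.7
grasp_force: 0.0
```

Request:
{"fn": "jog_arm", "kwargs": {"increments": [0, 0, 0, 0, 0, 0, 0, 0, 0, 0, 0, 0, 0, 0, 0, 0, 0, 0, 0, 0, 0]}}

```text
t: 4.8
ee_pos: [514.4, 187.4, 103.9]
orientation: [-0.585, 3.086, 0.001]
ft_force: [-1.7, 3.3, 1.8]
width: 16.0
grasp_force: 30.0
```

```bash
python3 look.py
```

```text
t 4.8 tcp [514.4  187.37 103.88] xhead -158.5209371028617 z [ 5.e-04  6.e-04 -1.e+00] F [-1.66  3.29  1.82] M [0.751 0.177 0.018] w 15.983716688788178 29.997183680534363 q [ 0.33  0.48  1.88  0.    0.78 -1.62]
```

Request:
{"fn": "jog_arm", "kwargs": {"increments": [0, 0, 0, 0, 0, 1.5, 0, 0, 0, 0, 0, 0, 0, 0]}}

```text
t: 5.05
ee_pos: [514.4, 187.3, 102.2]
orientation: [-0.585, 3.086, 0.001]
ft_force: [-0.6, 3.7, 1.4]
width: 16.1
grasp_force: 30.0
```

Request:
{"fn": "jog_arm", "kwargs": {"increments": [0, 0, 0, 0, 0, 1, 0, 0, 0, 0, 0, 0, 0, 0]}}

```text
t: 5.3
ee_pos: [514.4, 187.2, 101.2]
orientation: [-0.585, 3.086, 0.0]
ft_force: [-0.7, 4.8, 2.6]
width: 16.0
grasp_force: 30.0
```

Request:
{"fn": "jog_arm", "kwargs": {"increments": [0, 0, 0, 0, 0, 1.2, 0, 0, 0, 0, 0, 0, 0, 0]}}

```text
t: 5.55
ee_pos: [514.4, 187.2, 100.2]
orientation: [-0.585, 3.086, 0.0]
ft_force: [-1.3, 5.5, 4.8]
width: 16.3
grasp_force: 30.0
```

Request:
{"fn": "jog_arm", "kwargs": {"increments": [0, 0, 0, 0, 0, 0, 0, 0, 0, 0, 0, 0, 0, 0]}}

```text
t: 5.8
ee_pos: [514.4, 187.2, 100.2]
orientation: [-0.585, 3.086, 0.0]
ft_force: [-1.6, 5.2, 4.8]
width: 16.0
grasp_force: 30.0
```

Request:
{"fn": "jog_arm", "kwargs": {"increments": [0, 0, 0, 0, 0, 0.3, 0, 0, 0, 0, 0, 0, 0, 0]}}

```text
t: 6.05
ee_pos: [514.5, 187.2, 100.0]
orientation: [-0.585, 3.086, 0.0]
ft_force: [-1.0, 5.1, 6.8]
width: 15.9
grasp_force: 30.0
```

Request:
{"fn": "jog_arm", "kwargs": {"increments": [0, 0, 0, 0, 0, 0.5, 0, 0, 0, 0, 0, 0, 0, 0]}}

```text
t: 6.3
ee_pos: [514.5, 187.2, 99.7]
orientation: [-0.585, 3.086, 0.0]
ft_force: [-2.6, 4.3, 7.6]
width: 16.2
grasp_force: 30.0
```

Request:
{"fn": "jog_arm", "kwargs": {"increments": [0, 0, 0, 0, 0, 0.2, 0, 0, 0, 0, 0, 0, 0, 0]}}

```text
t: 6.55
ee_pos: [514.5, 187.2, 99.6]
orientation: [-0.585, 3.086, 0.0]
ft_force: [-1.4, 4.6, 8.4]
width: 15.7
grasp_force: 30.0
```

```bash
python3 look.py
```

```text
t 6.55 tcp [514.5  187.23  99.6 ] xhead -158.5198527953098 z [ 6.e-04  4.e-04 -1.e+00] F [-1.38  4.63  8.41] M [1.177 0.496 0.032] w 15.681195348340216 30.007062256336212 q [ 0.33  0.49  1.88  0.    0.77 -1.62]
```

Request:
{"fn": "jog_arm", "kwargs": {"increments": [0, 0, 0, 0, 0, 0.4, 0, 0, 0, 0, 0, 0, 0, 0]}}

```text
t: 6.8
ee_pos: [514.6, 187.2, 99.3]
orientation: [-0.585, 3.086, 0.0]
ft_force: [-1.6, 3.7, 9.5]
width: 15.9
grasp_force: 30.0
```

Request:
{"fn": "jog_arm", "kwargs": {"increments": [0, 0, 0, 0, 0, 0.2, 0, 0, 0, 0, 0, 0, 0, 0]}}

```text
t: 7.05
ee_pos: [514.6, 187.3, 99.2]
orientation: [-0.585, 3.086, 0.001]
ft_force: [-2.5, 5.0, 10.2]
width: 15.7
grasp_force: 30.0
```

Request:
{"fn": "jog_arm", "kwargs": {"increments": [0, 0, 0, 0, 0, 0, 0, 0, 0, 0, 0, 0, 0, 0]}}

```text
t: 7.3
ee_pos: [514.5, 187.3, 99.2]
orientation: [-0.585, 3.086, 0.001]
ft_force: [-2.6, 5.0, 10.0]
width: 16.0
grasp_force: 30.0
```

Request:
{"fn": "jog_arm", "kwargs": {"increments": [0, 0, 0, 0, 0, 0.6, 0, 0, 0, 0, 0, 0, 0, 0, 0, 0, 0, 0, 0, 0, 0]}}

```text
t: 7.68
ee_pos: [514.6, 187.3, 98.9]
orientation: [-0.585, 3.086, 0.001]
ft_force: [-2.6, 3.5, 13.4]
width: 15.8
grasp_force: 30.0
```

Request:
{"fn": "jog_arm", "kwargs": {"increments": [0, 0, 0, 0, 0, 0, 0, 0, 0, 0, 0, 0, 0, 0]}}

```text
t: 7.92
ee_pos: [514.6, 187.3, 98.9]
orientation: [-0.585, 3.086, 0.001]
ft_force: [-3.4, 4.6, 12.6]
width: 15.9
grasp_force: 30.0
```

Request:
{"fn": "jog_arm", "kwargs": {"increments": [0, 0, 5, 0, 0, 0, 0, 0, 0, 5, 0, 0, 0, 0]}}

```text
t: 8.18
ee_pos: [514.6, 187.3, 98.9]
orientation: [-0.31, 3.125, 0.001]
ft_force: [-3.1, 4.3, 13.3]
width: 15.7
grasp_force: 30.0
```

Request:
{"fn": "jog_arm", "kwargs": {"increments": [0, 0, 5, 0, 0, 0, 0, 0, 0, 5, 0, 0, 0, 0]}}

```text
t: 8.43
ee_pos: [514.6, 187.2, 98.9]
orientation: [-0.036, 3.141, 0.001]
ft_force: [-2.3, 5.1, 12.1]
width: 15.8
grasp_force: 30.0
```

```bash
python3 look.py
```

```text
t 8.425 tcp [514.61 187.25  98.87] xhead -178.6803723463683 z [ 8.e-04  4.e-04 -1.e+00] F [-2.25  5.06 12.07] M [0.951 0.692 0.019] w 15.792109031848335 30.004321932792664 q [ 0.33  0.49  1.88  0.    0.77 -1.27]
```

Request:
{"fn": "jog_arm", "kwargs": {"increments": [0, 0, 5, 0, 0, 0, 0, 0, 0, 5, 0, 0, 0, 0, 0, 0, 5, 0, 0, 0, 0]}}

```text
t: 8.8
ee_pos: [514.6, 187.2, 98.9]
orientation: [0.374, 3.118, 0.001]
ft_force: [-2.8, 3.7, 12.0]
width: 16.3
grasp_force: 30.0
```

Request:
{"fn": "jog_arm", "kwargs": {"increments": [0, 0, 5, 0, 0, 0, 0, 0, 0, 5, 0, 0, 0, 0, 0, 0, 5, 0, 0, 0, 0]}}

```text
t: 9.18
ee_pos: [514.6, 187.1, 98.8]
orientation: [0.777, 3.043, 0.001]
ft_force: [-3.0, 3.4, 13.0]
width: 15.5
grasp_force: 30.0
```

```bash
python3 look.py v2
```

```text
t 9.175 tcp [514.6  187.13  98.84] xhead 151.33586154042627 z [ 8.e-04  2.e-04 -1.e+00] F [-3.01  3.38 13.  ] M [0.738 0.783 0.075] w 15.517291097116914 30.00123292207718 q [ 0.33  0.49  1.88 -0.    0.77 -0.74]
tcp px top [249.71413599 214.79122726] side [279.76581844 190.21330731]
```

View pics/v2.png

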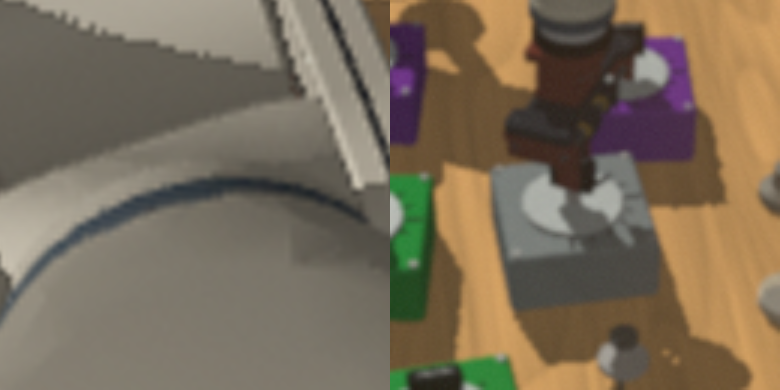

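The pointer is hidden by the gripper, but the push is steady at about 13 N and the tool is still on the axis. I'll finish the 80° and then let go.

Request:
{"fn": "jog_arm", "kwargs": {"increments": [0, 0, 5, 0, 0, 0, 0, 0, 0, 5, 0, 0, 0, 0, 0, 0, 5, 0, 0, 0, 0]}}

```text
t: 9.65
ee_pos: [514.5, 187.1, 98.8]
orientation: [1.168, 2.916, 0.001]
ft_force: [-3.7, 2.2, 13.3]
width: 15.8
grasp_force: 30.0
```

Request:
{"fn": "jog_arm", "kwargs": {"increments": [0, 0, 5, 0, 0, 0, 0, 0, 0, 5, 0, 0, 0, 0, 0, 0, 5, 0, 0, 0, 0, 0, 0, 1, 0, 0, 0, 0]}}

```text
t: 10.15
ee_pos: [514.5, 187.0, 98.8]
orientation: [1.561, 2.726, 0.0]
ft_force: [-2.7, 3.4, 12.5]
width: 16.0
grasp_force: 30.0
```

```bash
python3 look.py
```

```text
t 10.15 tcp [514.47 187.02  98.81] xhead 120.41346849216029 z [ 5.e-04  0.e+00 -1.e+00] F [-2.69  3.4  12.52] M [0.667 0.88  0.019] w 15.98771735142947 30.002343356609344 q [ 0.33  0.49  1.88 -0.    0.77 -0.2 ]
```

Request:
{"fn": "jog_arm", "kwargs": {"increments": [0, 0, 0, 0, 0, -4, 0, 0, 0, 0, 0, 0, 0, 0, 0, 0, 0, 0, 0, 0, 50, 0, 0, 0, 0, 0, 0, 50, 0, 0, 0, 0, 0, 0, 50, 0, 0, 0, 0, 0, -40, 50, 0, 0, 0, 0, 0, -50, 50, 0, 0, 0, 0, 0, 0, 0, 0, 0, 0, 0, 0, 0, 0]}}

```text
t: 11.28
ee_pos: [513.8, 186.8, 191.4]
orientation: [-1.559, -2.727, 0.001]
ft_force: [0.5, -0.1, -0.6]
width: 27.6
grasp_force: 0.0
```

Request:
{"fn": "jog_arm", "kwargs": {"increments": [0, 0, 0, -45.2, -30.4, 0, 0, 0, 0, 0, -45.2, -30.4, 0, 0, 0, 0, 0, -45.2, -30.4, 0, 0, 0, 0, 0, -45.2, -30.4, 0, 0, 0, 0, 0, -45.2, -30.4, 0, 0, 0, 0, 0, -45.2, -30.4, 0, 0, 0, 0, 0, -45.2, -30.4, 0, 0, 0, 0, 0, -45.2, -30.4, 0, 0, 0, 0, 0, 0, 0, 0, 0, 0, 0, 0, 0, 0, 0, 0]}}

```text
t: 12.52
ee_pos: [487.1, -247.2, 190.3]
orientation: [-1.559, -2.724, -0.0]
ft_force: [-0.2, 0.4, -0.4]
width: 0.4
grasp_force: 0.0
```

```bash
python3 look.py v3
```

```text
t 12.525 tcp [ 487.08 -247.23  190.27] xhead 120.4372708421244 z [-0.0027  0.0017 -1.    ] F [-0.21  0.36 -0.38] M [-0.011  0.013  0.011] w 0.4485726006652633 0.0 q [-0.49  0.35  1.83  0.    0.96 -1.02]
tcp px top [456.99853359 221.93939548] side [290.50615114 281.57825269]
```

View pics/v3.png

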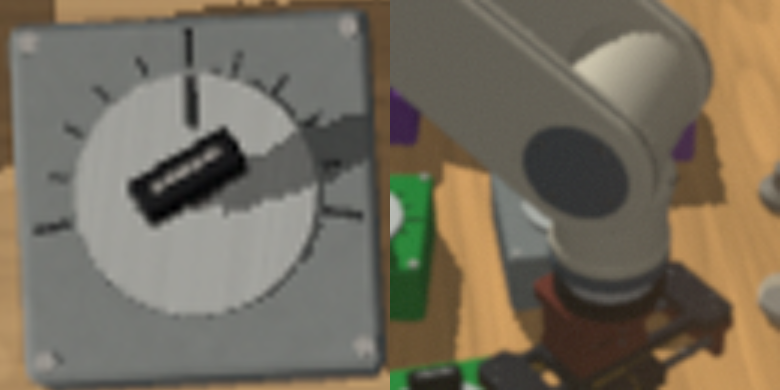

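The left half shows the pointer at (191,100), in line with the long tick 5 at (188,45), so the dial is set. Next is the button.

Request:
{"fn": "jog_arm", "kwargs": {"increments": [0, 0, 0, 0, 0, 50, 0, 0, 0, 0, 0, 0, 50, 0, 0, 0, 0, 0, 0, 45, 0, 0, 0, 0, 0, 0, 17, 0, 0, 0, 0, 0, 0, 0, 0, 0, 0, 0, 0, 0, 0, 0]}}

```text
t: 13.38
ee_pos: [489.3, -248.2, 31.3]
orientation: [1.557, 2.726, 0.0]
ft_force: [0.7, -0.1, -0.1]
width: 0.7
grasp_force: 0.0
```

Request:
{"fn": "jog_arm", "kwargs": {"increments": [0, 0, 0, 0, 0, 4, 0, 0, 0, 0, 0, 0, 4, 0, 0, 0, 0, 0, 0, 2, 0, 0, 0, 0, 0, 0, 0, 0]}}

```text
t: 13.88
ee_pos: [488.6, -248.3, 20.0]
orientation: [1.559, 2.726, 0.0]
ft_force: [0.6, -0.8, 3.7]
width: 0.8
grasp_force: 1.3
```

Contact is at about 22 mm. Pressing on to the stop.

Request:
{"fn": "jog_arm", "kwargs": {"increments": [0, 0, 0, 0, 0, 2, 0, 0, 0, 0, 0, 0, 2, 0, 0, 0, 0, 0, 0, 0.7, 0, 0, 0, 0, 0, 0, 0, 0]}}

```text
t: 14.38
ee_pos: [488.6, -248.3, 16.2]
orientation: [1.559, 2.726, -0.0]
ft_force: [-2.1, 0.0, 15.6]
width: 0.5
grasp_force: 7.6
```

Request:
{"fn": "jog_arm", "kwargs": {"increments": [0, 0, 0, 0, 0, 0.7, 0, 0, 0, 0, 0, 0, 0, 0]}}

```text
t: 14.62
ee_pos: [488.7, -248.3, 16.0]
orientation: [1.559, 2.726, -0.0]
ft_force: [-2.1, 1.1, 21.5]
width: 0.4
grasp_force: 10.9
```

It is on the stop: 21 N is well over the 5 N the spring gives fully in. I'll retract straight up.

Request:
{"fn": "jog_arm", "kwargs": {"increments": [0, 0, 0, 0, 0, -10, 0, 0, 0, 0, 0, 0, -40, 0, 0, 0, 0, 0, 0, -50, 0, 0, 0, 0, 0, 0, -50, 0, 0, 0, 0, 0, 0, 0, 0, 0, 0, 0, 0, 0, 0, 0]}}

```text
t: 15.38
ee_pos: [487.2, -247.5, 163.5]
orientation: [-1.558, -2.726, 0.0]
ft_force: [-0.5, 0.9, -0.8]
width: 0.8
grasp_force: 0.0
```

```bash
python3 look.py v4; python3 -c "
from h import *
a=get_image('top');cv2.imwrite('pics/top4.png',a['pixels'])"
```

```text
t 15.375 tcp [ 487.21 -247.51  163.5 ] xhead 120.4872770937968 z [-1.5e-03  8.0e-04 -1.0e+00] F [-0.48  0.89 -0.84] M [-0.038  0.045 -0.049] w 0.8207802943896297 0.0 q [-0.49  0.39  1.85 -0.    0.91 -1.02]
tcp px top [452.09460844 223.54827054] side [290.47466176 289.61874648]
```

View pics/v4.png

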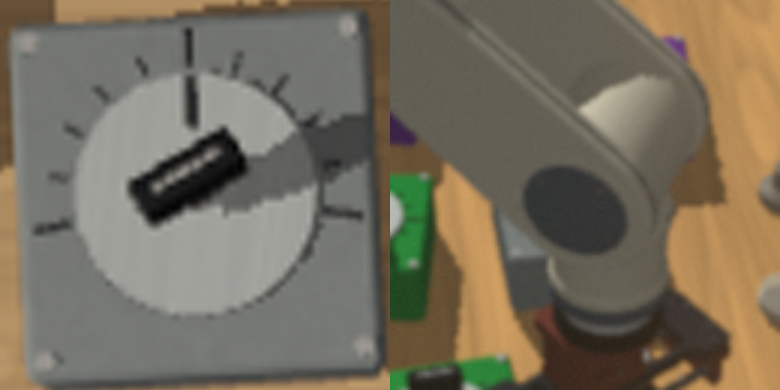

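View pics/top4.png

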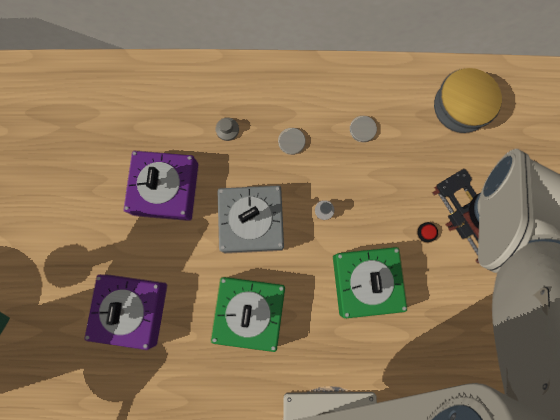

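The dial is still at tick 5 (pointer at (191,100) in the crop). In the full view the blanks (292,141) and (363,129), chuck (227,129) and spherometer (325,210) have not moved. The gripper is clear of the button at (428,232).

```bash
python3 -c "
from workcell import job
print(job.close_job())"
```

```text
the job is handed in; nothing more can be done
None
```

The timer's dial is at five, the start button was pushed to its stop and released, the blanks, chuck and spherometer were left where they stood, and the job is handed in at about 15.5 s of the 67 s.

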